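Load unfired refractory pieces onto their matching kiln setters

TASK

Load the four cream refractory pieces for the kiln: put each one upright and flat on the dark setter tile whose white outline matches it, fully inside the outline, with the square block and the brick lined up with the sides of theirs and the sleeve over its pin. Set the pieces down without dropping or tipping them, let go of them all, and leave the trowel and the clamp where they lie.

Things in the scene. Friction and masses are not known exactly. Their poses are not given: they have to be found in the camera images.
- plug: Cream solid round plug, slightly tapered: 62 mm across the bottom, 56 mm across the top, 60 mm tall, standing on its wide end; about 0.34 kg. Origin at the centre of its underside, z up.
- square_block: Cream square block, 50 x 50 mm, 45 mm tall, about 0.22 kg. Origin at the centre of its underside, z up, x and y along its sides.
- brick: Slightly darker cream oblong brick, 80 mm long (its x) by 40 mm wide (its y), 34 mm tall, about 0.22 kg. Origin at the centre of its underside, z up.
- sleeve: Cream sleeve (short thick tube standing on end) with an upright through hole: 60 mm outside, 34 mm inside, 45 mm tall, about 0.18 kg. Origin on its axis, in the plane of its underside, z up.
- plug_setter: Fixed dark grey square kiln setter tile, 110 x 110 mm, 10 mm thick, lying flat; origin at the centre of its underside (its top is 10 mm higher), z up, x and y along its sides. On top a white outline, 4 mm wide line, centred on the tile: one circle, 78 mm inside diameter, with nothing in it. For the plug.
- square_setter: Fixed dark grey square kiln setter tile, 110 x 110 mm, 10 mm thick, lying flat; origin at the centre of its underside (its top is 10 mm higher), z up, x and y along its sides. On top a white outline, 4 mm wide line, centred on the tile: a square, 66 x 66 mm inside. For the square block.
- brick_setter: Fixed dark grey square kiln setter tile, 110 x 110 mm, 10 mm thick, lying flat; origin at the centre of its underside (its top is 10 mm higher), z up, x and y along its sides. On top a white outline, 4 mm wide line, centred on the tile: an oblong, 96 mm (along the tile's x) by 56 mm inside. For the brick.
- sleeve_setter: Fixed dark grey square kiln setter tile, 110 x 110 mm, 10 mm thick, lying flat; origin at the centre of its underside (its top is 10 mm higher), z up, x and y along its sides. On top a white outline, 4 mm wide line, centred on the tile: one circle, 76 mm inside diameter, with a fixed upright cream pin in its middle, 16 mm in diameter, its top 32 mm above the tile's underside (22 mm above its top). For the sleeve, whose hole goes over the pin.
- trowel: Bystander: steel trowel with a wooden handle, 275 mm long, up to 40 mm high, lying on the bench to the robot's left of the work. Origin under the rear of the blade; the blade points along its x, the handle the other way.
- clamp: Bystander: red C-clamp lying flat on the bench to the robot's right of the work, about 165 x 100 mm, 25 mm high. Origin under the middle of its spine.

How it is judged (in metres and radians):
At the end, for the whole second after the job is handed in: Each piece rests flat on the matching tile (height within 4 mm, tilt under 0.1 rad), its centre within 12 mm of the outline's centre along each tile side; brick and square block within 0.2 rad of their outlines' sides; all released and at rest (x of plug in the frame of plug_setter between -0.012 and 0.012 m and y of plug in the frame of plug_setter between -0.012 and 0.012 m and z of plug in the frame of plug_setter between 0.006 and 0.014 m and angle between each of plug, square_block, brick, sleeve's own z axis and vertical below 0.1 rad and linear speed of each of plug, square_block, brick, sleeve below 0.02 m/s and angular speed of each of plug, square_block, brick, sleeve below 0.2 rad/s and x of square_block in the frame of square_setter between -0.012 and 0.012 m and y of square_block in the frame of square_setter between -0.012 and 0.012 m and z of square_block in the frame of square_setter between 0.006 and 0.014 m and x of brick in the frame of brick_setter between -0.012 and 0.012 m and y of brick in the frame of brick_setter between -0.012 and 0.012 m and z of brick in the frame of brick_setter between 0.006 and 0.014 m and x of sleeve in the frame of sleeve_setter between -0.012 and 0.012 m and y of sleeve in the frame of sleeve_setter between -0.012 and 0.012 m and z of sleeve in the frame of sleeve_setter between 0.006 and 0.014 m and angle between the x axis of brick and the x axis of brick_setter, either way round below 0.2 rad and (angle between the x axis of square_block and the x axis of square_setter, either way round below 0.2 rad or angle between the x axis of square_block and the y axis of square_setter, either way round below 0.2 rad)); the robot touches nothing.
It fails at once if a piece is dropped or thrown: moving at over 0.7 m/s while not held ((linear speed of plug above 0.7 m/s and contact force between the fingers and plug below 0.1 N) or (linear speed of square_block above 0.7 m/s and contact force between the fingers and square_block below 0.1 N) or (linear speed of brick above 0.7 m/s and contact force between the fingers and brick below 0.1 N) or (linear speed of sleeve above 0.7 m/s and contact force between the fingers and sleeve below 0.1 N)).
It fails at once if a piece is tipped by more than 0.7 rad (angle between any of plug, square_block, brick, sleeve's own z axis and vertical above 0.7 rad).
It fails at once if the trowel or the clamp is moved by more than 30 mm (distance of any of trowel, clamp from where it was at the start of the episode above 0.03 m).
It also fails if it takes over 106 s, if anything falls off the work surface, if the arm or the gripper's body presses on something with over 40 N, if the wrist force passes 120 N, or if a joint passes its speed limit or range.

ROBOT

A 6-joint arm with a two-finger parallel gripper is mounted at the origin on the work surface. World frame = base frame: x ahead of the robot, y to its left, z up, the work surface at z = 0. Lengths are in mm, angles in rad, forces in N, time in s.
With the tool pointing down it reaches from about 325 to 775 mm from the base axis. Payload 5.5 kg.
Tool frame: the origin (TCP) lies on the centre line of the jaws, within the pads' length; the fingertips stand 22 mm ahead of it and the grasp point (between the pads) lies 3 mm ahead of it; z points along the fingers, y is the direction in which the jaws open and shut (so a half turn about z gives the same grasp; the last joint's range is limited). The gripper opens to 88 mm and grips with 3 to 60 N. Pads are 20 mm wide; open, the fingers measure 115 mm over their backs; the gripper's body (75 mm by 178 mm) begins 61 mm behind the grasp point.
Start: joints at [1.049, 0.091, 1.231, -0, 1.82, -0.057], TCP at [268.953, 536.359, 212.431] pointing down, gripper open.
Joint ranges: [-2.87, 2.87], [-0.86, 2.18], [0.17, 2.46], [-1.51, 4.65], [0.06, 2.69], [-2.65, 2.65]. Speed limits (rad/s): [2.57, 2.57, 3.01, 3.14, 3.14, 3.14].

INTERFACE

Orientations are given as a rotation vector (axis times angle).
In Python, from bench import robot, claw, planner, telemetry, imaging, job_done gives the robot as it stands. Calls block until the motion is done:
- robot.movep(position, orientation): joint-space move of the TCP to a pose.
- robot.move_straight(position, max_speed=150, rot=None): straight line of the TCP; rot=None keeps the orientation; max_speed is the mean speed in mm/s.
- robot.move_joints(angles): joint-space move.
- claw.move_gripper(opening, effort=None): finger opening in mm; effort is the grip in N (None keeps the last); returns when the fingers have stopped.
- robot.sleep(seconds).
- planner.solve_ik(position, orientation): joint angles nearest the present ones, or None.
- telemetry.read_state(): the state.
- imaging.get_image(name): name is "scene" or "top" or "wrist"; returns the picture (420x560x3 uint8, red, green, blue); there is no depth.
- imaging.camera_info(name): a dict with "camera_matrix" (3x3 intrinsics, pixels), "xyz" and "orientation" of the camera in the world; the wrist camera has in their place "tool_from_camera" (4x4, takes a point from camera to tool coordinates, whose origin is the TCP and whose axes are the flange's). Camera axes: x right, y up, looking along -z (the intrinsics and any distortion apply to the point x, -y, -z); pixel columns grow to the right and rows downward; lengths in mm; the calibration is good to about 2 mm. A picture is of the moment at which its call begins: read the wrist's pose just before it. camera_info takes no time and is no camera call.
A pose or a line that the arm cannot do raises robot.PlanningError and nothing moves.
- job_done(): hands the job in, once; it reports no verdict.
The state is a dict: "time": time; "q": joint angles; "qvel": joint speeds; "joint_torque": joint torques, N m; "tool_pos": TCP position; "orientation": TCP orientation; "contact_force": force on the tool from outside, world axes, zero at the start; "moment": the same for the moment, N m; "finger_gap": finger opening in mm.
Only numpy, scipy, OpenCV 4.12 (cv2) and the standard library are available. Lean on these libraries where they do the work, as an engineer would, in place of code of your own. Each camera call takes 0.05 s, during which the arm holds its last target. There are 200 camera calls.

## Working session

There is one attempt and no reset: what is moved stays moved. The work goes in short steps, each a Python script; the robot and the scene stay as the last script left them, time stands still between calls to the robot, and variables do not carry over. Pictures are saved under pics/ and viewed, about 12 in all and at most 16, crops included, and the job is handed in when it is done.

```bash
ls; mkdir -p pics
python3 - <<'E'
from bench import robot, claw, planner, telemetry, imaging
import cv2
for n in ("scene","top"):
    cv2.imwrite(f"pics/{n}0.png",imaging.get_image(n)[:,:,::-1]); print(n,imaging.camera_info(n))
print(imaging.camera_info("wrist")); print(telemetry.read_state())
E
```

```text
pics
scene {'camera_matrix': array([[415.89362874,   0.        , 280.94412717],
       [  0.        , 415.89362874, 213.73883078],
       [  0.        ,   0.        ,   1.        ]]), 'xyz': array([1438.37457429,  -29.10929714,  804.1299487 ]), 'orientation': array([0.68076137, 0.65766063, 1.41010176])}
top {'camera_matrix': array([[507.06969703,   0.        , 274.43453606],
       [  0.        , 507.06969703, 207.01294096],
       [  0.        ,   0.        ,   1.        ]]), 'xyz': array([ 225.20412655,  -22.24347094, 1568.44983452]), 'orientation': array([ 0.16537326, -0.14830059, -1.45548744])}
{'camera_matrix': array([[325.91829416,   0.        , 284.33822137],
       [  0.        , 325.91829416, 210.4367832 ],
       [  0.        ,   0.        ,   1.        ]]), 'tool_from_camera': array([[ 4.07497643e-04,  9.52154860e-01,  3.05615701e-01,
         8.42535662e+01],
       [ 9.99999917e-01, -3.85713183e-04, -1.31665117e-04,
        -7.78367499e-01],
       [-7.48557676e-06,  3.05615729e-01, -9.52154938e-01,
        -1.72083043e+02],
       [ 0.00000000e+00,  0.00000000e+00,  0.00000000e+00,
         1.00000000e+00]])}
{'time': 0.1, 'q': array([ 1.04933475e+00,  9.17800034e-02,  1.23173146e+00, -1.37009939e-05,
        1.81981394e+00, -5.67031981e-02]), 'qvel': array([ 0.00032713, -0.00207006, -0.00295484, -0.00183276, -0.00053128,
       -0.00050579]), 'joint_torque': array([ 3.27773865e-03, -4.47856665e+01, -4.07572818e+01,  7.00422633e-02,
        2.83584074e-02, -1.01977810e-04]), 'tool_pos': array([268.79182867, 536.11071442, 211.44131089]), 'orientation': array([-7.23382166e-01, -3.05667996e+00,  2.61440575e-03]), 'contact_force': array([ 0.90558819,  0.72233123, -0.71627681]), 'moment': array([ 0.02271481,  0.09471458, -0.0096473 ]), 'finger_gap': 88.07098542958263}
```

View pics/top0.png

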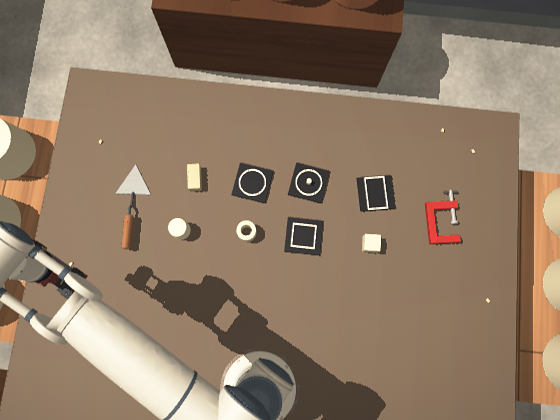

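View pics/scene0.png

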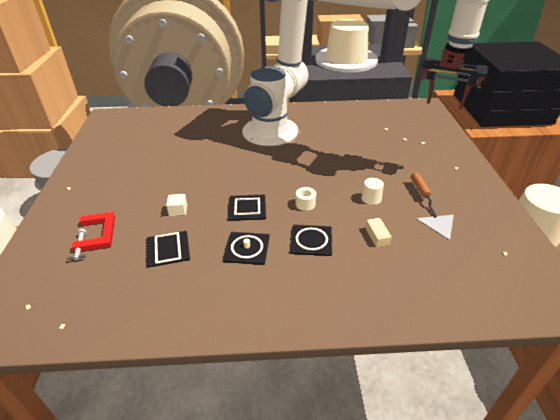

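Top view: plug at (179,229), sleeve (246,231), brick (194,177), block (372,243), and setters for plug (253,182), sleeve (309,182), brick (376,193) and square (304,236). The scene view agrees. Next I get coarse positions, then a wrist survey.

```bash
cat > h.py <<'E'
import numpy as np, cv2
from scipy.spatial.transform import Rotation as R
from bench import robot, claw, planner, telemetry, imaging
def cam(name):
    i=imaging.camera_info(name); K=i["camera_matrix"]
    if name=="wrist":
        s=telemetry.read_state(); T=i["tool_from_camera"]; Rt=R.from_rotvec(s["orientation"]).as_matrix()
        return K,Rt@T[:3,:3],Rt@T[:3,3]+s["tool_pos"]
    return K,R.from_rotvec(i["orientation"]).as_matrix(),np.array(i["xyz"])
def cast(c,px,z):
    K,Rm,o=c; px=np.asarray(px,float).reshape(-1,2)
    d=np.c_[(px[:,0]-K[0,2])/K[0,0],-(px[:,1]-K[1,2])/K[1,1],-np.ones(len(px))]@Rm.T
    return o+d*((z-o[2])/d[:,2])[:,None]
def masks(img):
    hsv=cv2.cvtColor(img,cv2.COLOR_RGB2HSV)
    dark=((hsv[...,2]<60)).astype(np.uint8)
    cream=((hsv[...,2]>130)&(hsv[...,1]<150)).astype(np.uint8)
    return hsv,dark,cream
def down(yaw):  # tool z down; tool y (jaw axis) at angle yaw in world
    c,s=np.cos(yaw),np.sin(yaw)
    y=np.array([c,s,0]); z=np.array([0,0,-1.]); x=np.cross(y,z)
    return R.from_matrix(np.c_[x,y,z]).as_rotvec()
E
python3 - <<'E'
from h import *
c=cam("top"); img=cv2.cvtColor(cv2.imread("pics/top0.png"),cv2.COLOR_BGR2RGB)
P=dict(plug=((179,229),60),sleeve=((246,231),45),brick=((194,177),34),block=((372,243),45),plugS=((253,182),10),sleeveS=((309,182),10),brickS=((376,193),10),sqS=((304,236),10),clamp=((443,222),20),trowel=((130,200),20))
hsv,_,_=masks(img)
for k,(p,z) in P.items(): print(k,cast(c,p,z)[0].round(0),hsv[p[1],p[0]])
print(hsv[210,210],hsv[170,241])
print(R.from_rotvec(telemetry.read_state()["orientation"]).as_matrix().round(2))
for p in [(420,130),(420,-80),(420,-170)]:
  for yaw in (np.pi/2,-np.pi/2): 
    q=planner.solve_ik([*p,300],down(yaw)); print(p,None if q is None else np.round(q,2))
E
```

```text
plug [435. 290.  60.] [ 27  20 255]
sleeve [453.  90.  45.] [14 79 77]
brick [607. 273.  34.] [ 24  60 251]
block [ 459. -293.   45.] [ 26  27 254]
plugS [617.  89.  10.] [ 8 17 60]
sleeveS [636. -87.  10.] [ 26  41 255]
brickS [ 624. -301.   10.] [ 0 10 53]
sqS [463. -88.  10.] [135   9  59]
clamp [ 552. -512.   20.] [ 15  85 144]
trowel [515. 464.  20.] [ 14  70 139]
[ 14  82 155] [170  13  60]
[[-0.89  0.45 -0.  ]
 [ 0.45  0.89 -0.  ]
 [ 0.   -0.   -1.  ]]
(420, 130) [ 0.22 -0.3   1.44 -0.    2.   -1.35]
(420, 130) [ 0.22 -0.3   1.44 -0.    2.    1.79]
(420, -80) [-0.27 -0.33  1.46  0.    2.01 -1.84]
(420, -80) [-0.27 -0.33  1.46 -0.    2.01  1.3 ]
(420, -170) [-0.46 -0.26  1.41  0.    2.   -2.03]
(420, -170) [-0.46 -0.26  1.41 -0.    2.    1.11]
```

Run:
```python
from h import *
import pickle
for n,y in (("A",190),("B",-195)):
    robot.movep([485,y,250],down(np.pi/2)); robot.sleep(0.2)
    c=cam("wrist"); im=imaging.get_image("wrist"); cv2.imwrite(f"pics/w{n}.png",im[:,:,::-1]); pickle.dump(c,open(f"w{n}.pkl","wb"))
print(telemetry.read_state()["time"])
a=cv2.imread("pics/wA.png");b=cv2.imread("pics/wB.png")
cv2.imwrite("pics/wAB.png",cv2.resize(np.vstack([a,b]),(448,672))[:600] if 0 else cv2.resize(np.hstack([a,b]),(800,300)))
```

```text
3.55
```

View pics/wAB.png

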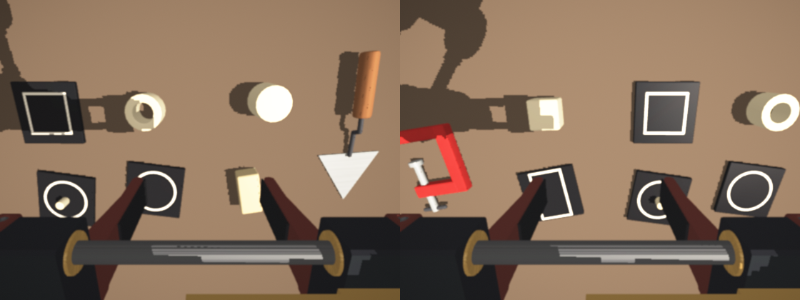

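Outlines and pieces in the near row are clear; the far row is partly hidden by fingers (image-down is +x). Two more views from further out, then measure.

```bash
python3 - <<'E'
from h import *
import pickle
for n,y in (("C",-200),("D",190)):
    robot.movep([650,y,240],down(np.pi/2)); robot.sleep(0.2)
    c=cam("wrist"); im=imaging.get_image("wrist"); cv2.imwrite(f"pics/w{n}.png",im[:,:,::-1]); pickle.dump(c,open(f"w{n}.pkl","wb"))
print(telemetry.read_state()["time"])
a=cv2.imread("pics/wC.png");b=cv2.imread("pics/wD.png")
cv2.imwrite("pics/wCD.png",cv2.resize(np.hstack([a,b]),(800,300)))
E
cat > seg.py <<'E'
from h import *
import pickle
H=[("plug",60,435,290),("sleeve",45,453,90),("brick",34,607,273),("block",45,459,-293),("plugS",10,617,89),("sleeveS",10,636,-87),("brickS",10,624,-301),("sqS",10,463,-88)]
def proj(c,p):
    K,Rm,o=c; v=Rm.T@(np.array(p,float)-o); return np.array([K[0,2]-K[0,0]*v[0]/v[2],K[1,2]+K[1,1]*v[1]/v[2]])
def measure(c,img,thr=(170,60),show=None):
    hsv=cv2.cvtColor(img,cv2.COLOR_RGB2HSV); out={}
    for n,z,x,y in H:
        u=proj(c,(x,y,z))
        if not(40<u[0]<520 and 40<u[1]<310): continue
        m=((hsv[...,2]>(150 if z==10 else 225))&(hsv[...,1]<(70 if z==10 else 90))).astype(np.uint8)
        _,lab,st,cen=cv2.connectedComponentsWithStats(m)
        ok=[i for i in range(1,len(st)) if st[i,4]>60 and np.hypot(*(cen[i]-u))<35]
        if not ok: print(n,"none"); continue
        i=max(ok,key=lambda i:st[i,2]*st[i,3])
        pts=np.argwhere(lab==i)[:,::-1]
        w=cast(c,pts,z)[:,:2].astype(np.float32)
        (cx,cy),(a,b),ang=cv2.minAreaRect(w); (ex,ey),er=cv2.minEnclosingCircle(w)
        print(f"{n:8s} rect c=({cx:.1f},{cy:.1f}) {a:.1f}x{b:.1f} ang={ang:.1f}  circ ({ex:.1f},{ey:.1f}) d={2*er:.1f} px={len(pts)}")
        if show is not None: show[lab==i]=(0,0,255)
E
python3 - <<'E'
from seg import *
vs=[]
for n in "ABCD":
    im=cv2.imread(f"pics/w{n}.png"); print(n); s=im.copy()
    measure(pickle.load(open(f"w{n}.pkl","rb")),im[:,:,::-1].copy(),show=s); vs.append(s)
cv2.imwrite("pics/seg.png",cv2.resize(np.vstack([np.hstack(vs[:2]),np.hstack(vs[2:])]),(800,600)))
E
```

```text
6.2
A
plug     rect c=(441.3,298.6) 55.8x55.8 ang=58.7  circ (441.3,298.5) d=56.6 px=2110
sleeve   rect c=(446.7,104.1) 58.7x41.5 ang=43.9  circ (453.4,98.3) d=60.7 px=925
brick    rect c=(610.5,277.9) 79.4x39.3 ang=9.6  circ (610.2,277.1) d=85.9 px=1512
plugS    rect c=(616.3,102.9) 88.9x70.2 ang=5.9  circ (617.4,93.8) d=89.4 px=603
sleeveS  rect c=(635.5,-84.3) 81.7x86.9 ang=0.1  circ (637.2,-84.0) d=87.7 px=733
sqS      rect c=(464.9,-84.5) 74.5x75.6 ang=0.1  circ (464.9,-85.0) d=105.4 px=714
B
block    rect c=(460.8,-278.8) 52.0x36.9 ang=1.1  circ (460.6,-279.5) d=61.4 px=1052
plugS    rect c=(617.2,93.7) 87.7x89.1 ang=0.1  circ (617.2,93.5) d=90.4 px=906
sleeveS  rect c=(640.4,-100.5) 87.4x53.3 ang=11.8  circ (636.9,-84.1) d=87.8 px=482
brickS   rect c=(626.5,-298.3) 107.8x67.2 ang=11.0  circ (626.5,-298.0) d=123.9 px=824
sqS      rect c=(464.3,-84.6) 75.7x77.7 ang=0.1  circ (464.3,-84.4) d=106.2 px=1274
C
sleeveS  rect c=(636.6,-83.9) 85.3x86.8 ang=0.0  circ (636.6,-83.9) d=87.7 px=1201
brickS   rect c=(626.3,-298.3) 107.0x67.0 ang=10.9  circ (626.0,-298.3) d=123.1 px=1321
D
brick    rect c=(611.2,277.7) 79.4x39.3 ang=9.6  circ (611.2,277.7) d=85.2 px=2394
plugS    rect c=(616.6,94.3) 88.1x85.9 ang=41.7  circ (617.2,93.4) d=88.9 px=1059
sleeveS  rect c=(637.2,-84.3) 83.6x83.7 ang=89.9  circ (637.7,-84.6) d=85.6 px=722
```

View pics/seg.png

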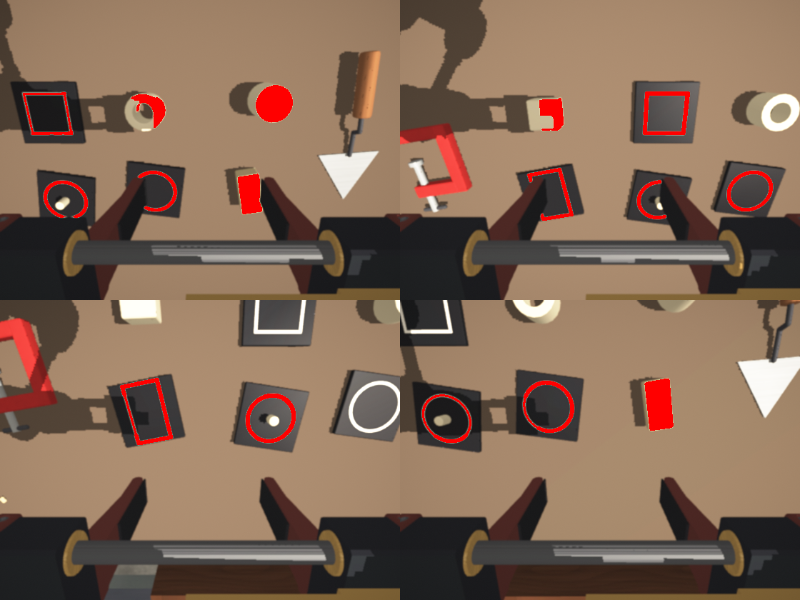

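Sizes match the known ones (plug 56, brick 79×39, outlines 86/84/74/104×64). The block is half in arm shadow and the sleeve partly, so those get a clean look later. I start with brick and plug.

```bash
cat >> h.py <<'E'
def st(): 
    s=telemetry.read_state(); return f"t={s['time']:.1f} p={s['tool_pos'].round(1)} F={s['contact_force'].round(1)} gap={s['finger_gap']:.1f}"
def pickplace(src,ys,dst,yd,zg,width,opn=88,effort=30,hi=130):
    ys,yd=np.radians(ys),np.radians(yd)
    claw.move_gripper(opn)
    robot.movep([*src,hi],down(ys)); robot.move_straight([*src,zg],120); print("at",st())
    claw.move_gripper(max(width-8,5),effort); robot.sleep(.2); z0=telemetry.read_state()["tool_pos"][2]; print("grip",st())
    robot.move_straight([*src,hi],120); print("lift",st())
    robot.movep([*dst,hi],down(yd)); robot.sleep(.2)
    p=telemetry.read_state()["tool_pos"]; print("over",st())
    robot.move_straight([*dst,zg+25],120); robot.move_straight([*dst,zg+11],25); robot.sleep(.2); print("down",st())
    z=telemetry.read_state()["tool_pos"][2]
    if z-z0>10.8: robot.move_straight([*dst,zg+11-(z-z0-10.3)],15); print("adj",st())
    claw.move_gripper(width+9); robot.sleep(.1); claw.move_gripper(min(88,width+22)); print("rel",st())
    robot.move_straight([*dst,hi],120)
E
python3 - <<'E'
from h import *
pickplace((610.8,277.8),99.6,(626.3,-298.3),100.9,28,40,opn=70)
print(st())
E
```

```text
at t=8.3 p=[611.5 278.   29.3] F=[0.5 0.2 0.2] gap=69.9
grip t=9.3 p=[610.8 277.8  28. ] F=[-0.3 -0.2  0.2] gap=31.9
lift t=10.3 p=[610.4 277.7 128.7] F=[-0.1 -0.3 -0.3] gap=31.6
over t=12.6 p=[ 626.7 -297.4  130. ] F=[ 0.2  0.  -0.7] gap=32.0
down t=14.3 p=[ 626.4 -298.4   39.3] F=[0.  0.2 0.1] gap=31.9
adj t=14.5 p=[ 626.3 -298.3   38. ] F=[-0.2  0.  -0.2] gap=31.8
rel t=15.6 p=[ 626.3 -298.3   38. ] F=[-0.5  0.6 -0.2] gap=61.9
t=16.5 p=[ 625.9 -298.1  128.8] F=[-0.9 -0.9 -0.3] gap=62.2
```

Gap closed to the commanded 32 with no load, so the brick was not gripped. I'll look.

Run:
```python
from h import *
import pickle
c=cam("wrist"); robot.sleep(.1)
cv2.imwrite("pics/t1.png",imaging.get_image("top")[120:290,100:480,::-1])
a=cv2.imread("pics/t1.png"); cv2.imwrite("pics/t1b.png",cv2.resize(a,None,fx=2,fy=2))
```

```text
(no output)
```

View pics/t1b.png

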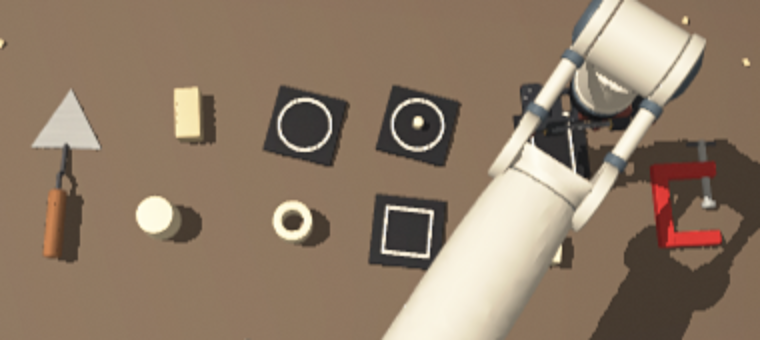

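The brick is still at its start (188,113 in the crop), so the fingers closed without it. I'll go back there open and look at the fingers beside the brick.

Run:
```python
from h import *
claw.move_gripper(70)
robot.movep([610.8,277.8,130],down(np.radians(99.6))); robot.move_straight([610.8,277.8,28],120); robot.sleep(.2)
print(st()); print(telemetry.read_state()["orientation"],down(np.radians(99.6)))
w=imaging.get_image("wrist")[:,:,::-1]; s=imaging.get_image("scene")[140:290,300:500,::-1]
cv2.imwrite("pics/fb.png",np.hstack([cv2.resize(w,(440,330)),cv2.resize(s,(330*200//150*8//10,330))]))
```

```text
t=20.3 p=[611.4 278.   29.2] F=[ 0.8 -0.5  0.2] gap=70.1
[-2.62776975e-01  3.12878318e+00  8.67878605e-04] [ 0.2628817  -3.13057465 -0.        ]
```

View pics/fb.png

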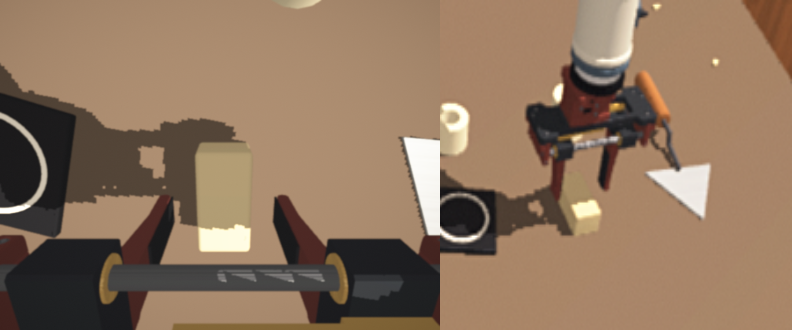

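The brick sits between the fingers, but the fingertips look well above it. I'll check tip height by projecting candidate heights into both views.

Run:
```python
from seg import *
s=telemetry.read_state(); Rt=R.from_rotvec(s["orientation"]).as_matrix()
cs,cw=cam("scene"),cam("wrist")
w=imaging.get_image("wrist")[:,:,::-1].copy(); im=imaging.get_image("scene")[:,:,::-1].copy()
K,Rm,o=cs
sc=cv2.resize(im[150:270,330:450],None,fx=4,fy=4,interpolation=cv2.INTER_CUBIC)
for zt,col in ((22,(0,255,0)),(-3,(255,255,0)),(-28,(0,0,255))):
  for y in (-35,35):
    p=Rt@np.array([0,y,zt])+s["tool_pos"]; a=proj(cs,p); b=proj(cw,p); print(zt,y,p.round(0),a.round(1),b.round(1))
    cv2.circle(sc,tuple(((a-[330,150])*4).astype(int).tolist()),4,col,1); cv2.circle(w,tuple(b.astype(int).tolist()),4,col,1)
cv2.imwrite("pics/tips.png",np.hstack([sc[:400,:],w[20:,150:450]]))
```

```text
22 -35 [617. 243.   7.] [365.8 236.1] [231.3 243.5]
22 35 [605. 312.   7.] [389.4 232.1] [339.6 243.5]
-3 -35 [617. 243.  32.] [366.9 229.5] [224.5 261. ]
-3 35 [605. 312.  32.] [390.9 225.5] [346.6 261.1]
-28 -35 [617. 243.  57.] [368.1 222.6] [215.8 283.7]
-28 35 [605. 312.  57.] [392.4 218.7] [355.7 283.7]
```

View pics/tips.png

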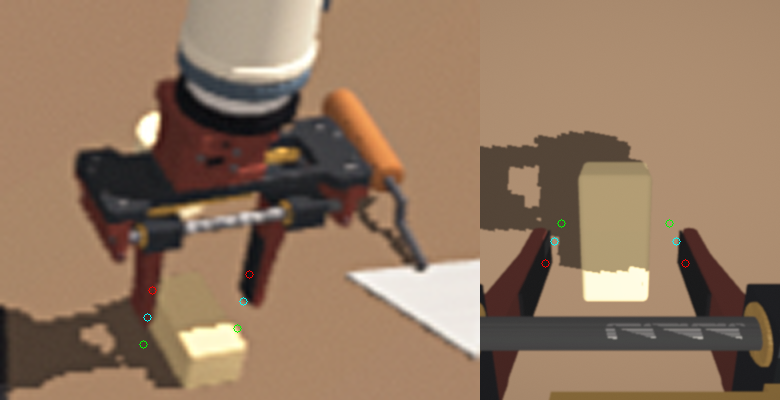

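In the scene view the real tips coincide with TCP −3 mm (cyan), i.e. about 25 mm short of the stated +22; the wrist view agrees. So the fingers closed above the brick. I'll lower all grasps by about 20 mm, and abort if the gap shows no grip.

```bash
python3 - <<'E'
t=open("h.py").read()
t=t.replace('print("grip",st())\n','print("grip",st())\n    if telemetry.read_state()["finger_gap"]<width-6: claw.move_gripper(opn); raise SystemExit("no grip")\n')
open("h.py","w").write(t)
E
python3 - <<'E'
from h import *
robot.move_straight([610.8,277.8,10],60); print(st())
pickplace((610.8,277.8),99.6,(626.3,-298.3),100.9,9,40,opn=70,hi=90)
print(st())
E
```

```text
t=20.9 p=[610.3 277.6   8.9] F=[-0.3  0.  -0.2] gap=69.9
at t=22.4 p=[611.2 277.9   9.6] F=[-0.2  0.1  0.3] gap=69.9
grip t=23.1 p=[611.  277.9   9.4] F=[0.2 0.5 2.5] gap=40.3
lift t=24.0 p=[610.3 277.6  88.7] F=[-0.3 -0.1 -2.7] gap=39.4
over t=26.2 p=[ 626.7 -297.4   90.1] F=[-0.2  0.3 -2.6] gap=39.5
down t=27.8 p=[ 626.3 -298.3   20. ] F=[ 0.8  0.  -2.8] gap=40.0
rel t=28.7 p=[ 626.3 -298.3   20. ] F=[-0.8 -0.1 -0.1] gap=62.2
t=29.4 p=[ 626.  -298.1   89.2] F=[ 0.3  0.3 -1.3] gap=61.9
```

Brick carried (2.7 N) and set down. Now one view to check it and measure the block.

Run:
```python
from seg import *
robot.movep([585,-270,230],down(np.pi/2)); robot.sleep(.2)
c=cam("wrist"); im=imaging.get_image("wrist"); s=im[:,:,::-1].copy()
H[2]=("brick",44,626,-298)
measure(c,im,show=s); cv2.imwrite("pics/wE.png",s); pickle.dump(c,open("wE.pkl","wb")); print(st())
```

```text
brick    rect c=(616.1,-295.8) 98.4x59.7 ang=11.0  circ (615.1,-296.0) d=110.9 px=2967
block    rect c=(462.5,-292.4) 50.0x50.0 ang=2.2  circ (462.6,-292.6) d=66.8 px=2699
sleeveS  rect c=(636.8,-83.9) 86.8x87.1 ang=49.6  circ (636.6,-83.8) d=88.0 px=1135
brickS   rect c=(626.4,-298.4) 107.5x66.9 ang=10.9  circ (626.6,-298.2) d=123.3 px=3202
sqS      rect c=(464.4,-84.7) 75.7x77.6 ang=0.1  circ (464.9,-84.9) d=106.4 px=1727
t=30.3 p=[ 584.7 -269.9  227. ] F=[ 0.   0.4 -0. ] gap=61.9
```

View pics/wE.png

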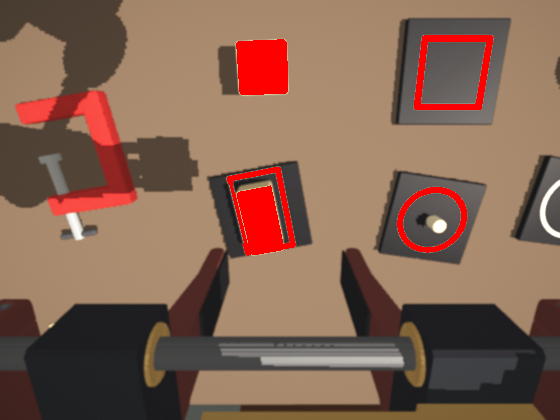

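Block is now clean (50.0×50.0, 2.2°). Brick top merges with the outline in my mask; separate it by saturation, and cast the sleeve from view B.

Run:
```python
from seg import *
im=cv2.imread("pics/wE.png")
# wE is overpainted with red; take a fresh one (arm has not moved)
c=cam("wrist"); im=imaging.get_image("wrist"); hsv=cv2.cvtColor(im,cv2.COLOR_RGB2HSV)
for p in ((258,215),(258,184),(232,195),(262,170),(262,65)): print(p,hsv[p[1],p[0]])
m=((hsv[...,2]>225)&(hsv[...,1]>45)&(hsv[...,1]<110)).astype(np.uint8); m[:150]=0;m[270:]=0;m[:,:210]=0;m[:,310:]=0
m=cv2.morphologyEx(m,cv2.MORPH_OPEN,np.ones((3,3)))
_,lab,s,_=cv2.connectedComponentsWithStats(m); i=1+s[1:,4].argmax()
r=cv2.minAreaRect(cast(c,np.argwhere(lab==i)[:,::-1],44)[:,:2].astype(np.float32)); print("brick",r)
im=cv2.imread("pics/wB.png")[:,:,::-1].copy(); c=pickle.load(open("wB.pkl","rb")); hsv=cv2.cvtColor(im,cv2.COLOR_RGB2HSV)
m=((hsv[...,2]>240)&(hsv[...,1]<45)).astype(np.uint8); m[:,:480]=0; m[220:]=0
_,lab,s,_=cv2.connectedComponentsWithStats(m); i=1+s[1:,4].argmax(); print(s[i])
w=cast(c,np.argwhere(lab==i)[:,::-1],45)[:,:2].astype(np.float32); print("sleeve",cv2.minEnclosingCircle(w))
```

```text
(258, 215) [ 27  28 255]
(258, 184) [ 19  92 156]
(232, 195) [ 19  37 164]
(262, 170) [ 27  11 255]
(262, 65) [ 30   4 255]Traceback (most recent call last):
  File "<stdin>", line 8, in <module>
ValueError: attempt to get argmax of an empty sequence
```

Run:
```python
from seg import *
c=cam("wrist"); im=imaging.get_image("wrist"); hsv=cv2.cvtColor(im,cv2.COLOR_RGB2HSV)
m=((hsv[...,2]>225)&(hsv[...,1]>19)&(hsv[...,1]<60)).astype(np.uint8); m[:150]=0;m[270:]=0;m[:,:210]=0;m[:,310:]=0
m=cv2.morphologyEx(m,cv2.MORPH_OPEN,np.ones((5,5)))
_,lab,s,_=cv2.connectedComponentsWithStats(m); i=1+s[1:,4].argmax()
r=cv2.minAreaRect(cast(c,np.argwhere(lab==i)[:,::-1],44)[:,:2].astype(np.float32)); print("brick",r)
im=cv2.imread("pics/wB.png")[:,:,::-1].copy(); c=pickle.load(open("wB.pkl","rb")); hsv=cv2.cvtColor(im,cv2.COLOR_RGB2HSV)
u=proj(c,(453,98,45)); print(u)
m=((hsv[...,2]>225)&(hsv[...,1]<90)).astype(np.uint8); m[:,:480]=0; m[220:]=0
_,lab,s,_=cv2.connectedComponentsWithStats(m); i=1+s[1:,4].argmax(); print(s[i])
w=cast(c,np.argwhere(lab==i)[:,::-1],45)[:,:2].astype(np.float32); print("sleeve",cv2.minEnclosingCircle(w),w.min(0),w.max(0))
```

```text
brick ((626.0896606445312, -297.8039245605469), (77.00970458984375, 38.515830993652344), 10.279317855834961)
[538.78118232 154.05405207]
[ 506  131   54   53 1541]
sleeve ((457.47601318359375, 91.6428451538086), 30.424331665039062) [427.15884   61.218967] [487.1016   121.893585]
```

Brick verified: (626.1,−297.8), 10.3° against the outline's (626.4,−298.4), 10.9°. Block next, then a view for sleeve and plug.

Run:
```python
from seg import *
pickplace((462.5,-292.5),92.2,(464.6,-84.8),90,13,50,opn=80,hi=100)
robot.movep([560,130,210],down(np.pi/2)); robot.sleep(.2)
c=cam("wrist"); im=imaging.get_image("wrist"); s=im[:,:,::-1].copy()
H[3]=("block",55,464.6,-84.8)
measure(c,im,show=s); cv2.imwrite("pics/wF.png",s); print(st())
```

```text
at t=32.6 p=[ 463.2 -292.9   14. ] F=[-0.2  0.2 -0.1] gap=79.7
grip t=33.3 p=[ 462.6 -292.6   13.3] F=[-0.3  1.1  2.4] gap=49.8
lift t=34.2 p=[ 462.  -292.2   98.8] F=[ 1.3 -0.2 -2.9] gap=50.1
over t=35.2 p=[464.6 -86.1  99.8] F=[-0.5 -0.5 -3.1] gap=49.7
down t=36.8 p=[464.7 -84.8  24.1] F=[-0.4  0.7 -2. ] gap=49.8
adj t=37.1 p=[464.6 -84.8  23.5] F=[-0.1  0.2 -2.6] gap=49.9
rel t=38.0 p=[464.6 -84.8  23.5] F=[ 0.2 -0.1 -0.4] gap=72.2
plug     rect c=(441.5,298.6) 54.8x54.6 ang=7.4  circ (441.5,298.3) d=55.4 px=3155
sleeve   rect c=(457.5,92.3) 59.0x57.9 ang=89.9  circ (457.8,92.6) d=59.7 px=2205
brick none
block    rect c=(466.0,-67.5) 82.4x64.3 ang=89.9  circ (466.3,-64.8) d=99.4 px=4508
plugS    rect c=(617.4,93.2) 87.8x87.2 ang=89.9  circ (617.3,93.5) d=88.6 px=1031
sleeveS  rect c=(636.9,-84.2) 86.2x84.5 ang=89.9  circ (636.9,-84.4) d=86.7 px=961
sqS      rect c=(464.7,-94.1) 94.4x75.2 ang=89.9  circ (464.9,-90.9) d=113.7 px=5183
t=40.1 p=[559.8 128.8 209.7] F=[-0.   1.3 -0.5] gap=72.0
```

View pics/wF.png

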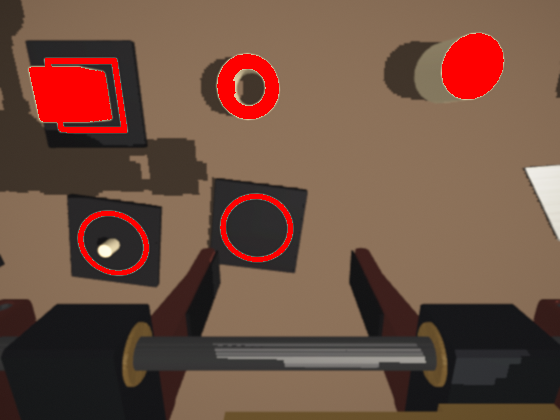

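Sleeve (457.6,92.4) and plug (441.5,298.4) measured cleanly, with sizes matching. Moving both.

Run:
```python
from h import *
pickplace((457.6,92.3),90,(636.8,-84.1),90,13,60,opn=88,hi=100)
pickplace((441.5,298.4),90,(617.3,93.5),90,20,58,opn=88,hi=110)
robot.movep([560,0,250],down(np.pi/2)); robot.sleep(.2)
import pickle; pickle.dump(cam("wrist"),open("wG.pkl","wb"))
cv2.imwrite("pics/wG.png",imaging.get_image("wrist")[:,:,::-1]); print(st())
```

```text
at t=42.1 p=[458.3  92.4  13.9] F=[-0.3  0.2  0.7] gap=88.0
grip t=42.9 p=[457.8  92.4  13.3] F=[-0.5  0.5  2.7] gap=58.4
lift t=43.7 p=[457.1  92.2  98.9] F=[-0.3  0.3 -2.6] gap=58.3
over t=44.9 p=[636.6 -82.7 100.8] F=[ 0.9  0.4 -2. ] gap=58.6
down t=46.5 p=[636.8 -84.1  24. ] F=[-1.1  0.8 -1.6] gap=58.4
rel t=47.4 p=[636.8 -84.1  24. ] F=[-0.1 -0.1  0.2] gap=82.2
at t=51.0 p=[442.  298.6  20.9] F=[0.3 0.6 0.1] gap=87.8
grip t=51.8 p=[441.7 298.7  20.3] F=[-0.5  1.5  1.4] gap=57.7
lift t=52.7 p=[441.  298.1 108.8] F=[-0.4  0.  -3.6] gap=57.5
over t=54.0 p=[616.8  95.1 110.4] F=[-0.6 -0.2 -2.9] gap=57.6
down t=55.6 p=[617.4  93.5  31.1] F=[ 0.4 -0.1 -4. ] gap=57.7
rel t=56.5 p=[617.3  93.5  31. ] F=[-0.2  0.2 -0.2] gap=79.9
t=58.3 p=[559.9   0.8 247.7] F=[ 0.3  0.3 -0.5] gap=80.0
```

View pics/wG.png

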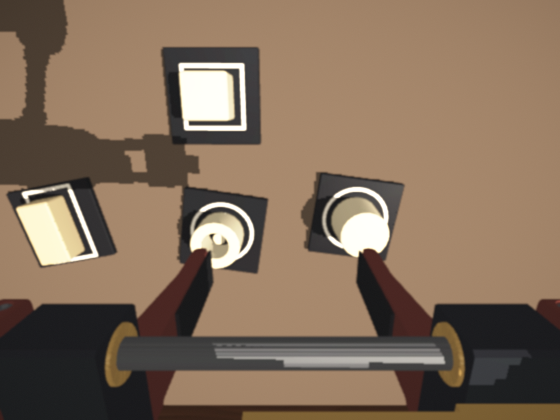

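All four are on their tiles, and the pin shows inside the sleeve. Final check: back off, overlay the ideal top-face outlines, and compare.

Run:
```python
from seg import *
robot.movep([640,-60,290],down(np.pi/2)); robot.sleep(.2)
c=cam("wrist"); w=imaging.get_image("wrist")[:,:,::-1].copy(); S=3
big=cv2.resize(w,None,fx=S,fy=S,interpolation=cv2.INTER_CUBIC)
def ov(P): cv2.polylines(big,[np.array([(proj(c,p)+.5)*S for p in P]).astype(int)],True,(0,0,255),1)
def rect(cx,cy,a,b,ang,z):
    k=cv2.boxPoints(((cx,cy),(a,b),ang)); ov([(x,y,z) for x,y in k])
def circ(cx,cy,r,z): ov([(cx+r*np.cos(t),cy+r*np.sin(t),z) for t in np.linspace(0,6.28,40)])
rect(464.6,-84.7,50,50,0,55); rect(626.4,-298.3,80,40,10.9,44); circ(636.8,-84.1,30,55); circ(617.3,93.5,28,70)
us=[proj(c,p) for p in ((464.6,-84.7,55),(626.4,-298.3,44),(636.8,-84.1,55),(617.3,93.5,70))]
T=[]
for u in us:
    x,y=(u*S).astype(int); x=np.clip(x,150,S*560-150); y=np.clip(y,150,S*420-150); T.append(big[y-150:y+150,x-150:x+150])
cv2.imwrite("pics/fin.png",np.vstack([np.hstack(T[:2]),np.hstack(T[2:])])); print([u.round() for u in us],st())
```

```text
[array([262.,  20.]), array([ 99., 164.]), array([265., 174.]), array([412., 161.])] t=59.1 p=[639.4 -59.1 290.1] F=[-0.4  0.1 -0.1] gap=80.1
```

View pics/fin.png

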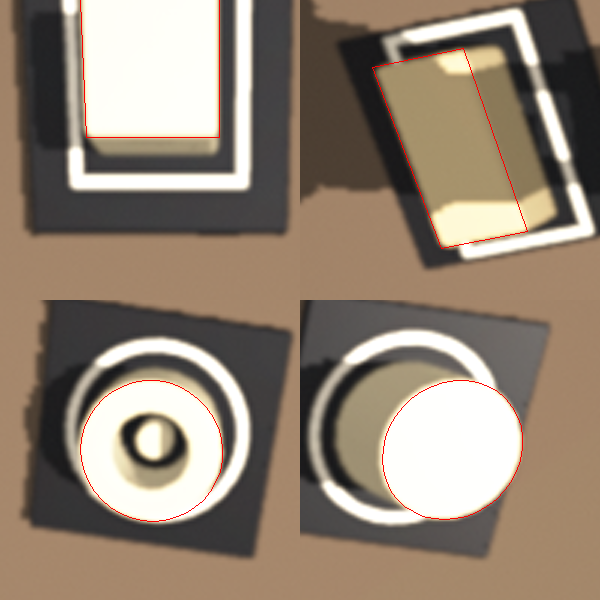

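Each top face matches its ideal outline to within about 1–2 mm (the block's visible three sides too), and all pieces are flat and released. Handing in.

```bash
python3 -c "
from bench import job_done; print(job_done())"
```

```text
the job is handed in; nothing more can be done
None
```

All four pieces are on their matching tiles and released, and I handed the job in at about 59 s of the 106 s. The hand-in reports no verdict.

- **Method:** I located the pieces and tiles with the wrist camera, then placed the brick, block, sleeve and plug in that order. None was dropped or tipped.
- **First grasp missed:** my first try at the brick closed on air without touching it. Two views put the real fingertips about 25 mm short of the stated "22 mm ahead" of the TCP. I lowered all later grasps by 15–20 mm and they held: the finger gap matched each piece's size and its weight showed on the wrist.
- **Final checks:** a last wrist picture with the ideal top outlines drawn over it showed every visible piece edge within about 1–2 mm of ideal. The pin is visible inside the sleeve's hole. A separate measurement put the brick at (626.1, −297.8), 10.3°, against its outline at (626.4, −298.4), 10.9°.
- **Less certain:**
  - The last picture cut off one side of the block.
  - The sleeve's finger gap read 58.4 mm against its 60 mm size.
  - An early sleeve position taken in shadow differed by about 8 mm from two later clean views that agreed, so I used those.
  - I did not re-measure the trowel and clamp at the end. No contact force appeared near them, and they looked in place in mid-job pictures.

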